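Seat the square module in its test nest and hold it against the stop with a spacer

ROBOT

A 7-joint arm with a two-finger parallel gripper is mounted at the origin on the work surface. World frame = base frame: x ahead of the robot, y to its left, z up, the work surface at z = 0. Lengths are in mm, angles in degrees, forces in N, time in s.
With the tool pointing down it reaches from about 425 to 825 mm from the base axis. Payload 3.6 kg.
Tool frame: the origin (TCP) lies between the finger pads, 19 mm behind the fingertips; this is the grasp point; z points along the fingers, y is the line along which they close (so a half turn about z gives the same grasp; the last joint's range is limited). The gripper opens to 85 mm and grips with 20 to 120 N. Pads are 22 mm wide; open, the fingers measure 114 mm over their backs; the gripper's body (76 mm by 85 mm) begins 54 mm behind the grasp point. The pads swing forward as they close: fully open they stand 13 mm farther back than shut.
Start: joints at [71.19, 35.231, -0.722, 81.555, 0.464, 63.22, -2.315], TCP at [193.217, -620.59, 249.997] pointing down, gripper open.
Joint ranges: [-178.69, 178.69], [-17.37, 117.87], [-77.05, 75.6], [15.02, 138.74], [-78.02, 258.01], [0.78, 113.62], [-162.83, 162.83]. Speed limits (degrees/s): [159.86, 159.86, 180, 180, 180, 180, 180].

INTERFACE

Orientations are given as [roll, pitch, yaw] about the fixed x, y, z axes, in that order (R = Rz(yaw) Ry(pitch) Rx(roll)).
In Python, from plant import r gives the robot as it stands.
- The arm moves only by the tool step_hand, called after ">>>" as name(argument=value, ...) on one line, values as JSON. Schema: {"type":"object","properties":{"motion":{"type":"array","items":{"type":"array","items":{"type":"array","items":{"type":"number"},"minItems":4,"maxItems":4},"minItems":1,"maxItems":12},"minItems":1,"maxItems":1},"aperture":{"type":"number"},"clamp_n":{"type":"number"},"only":{"type":"string"},"quiet":{"type":"boolean"},"lines":{"type":"string"}},"required":["motion"],"additionalProperties":false}. motion is a list that holds a single list of rows (three levels of brackets), with 1 to 12 rows, each of 4 numbers: dx, dy, dz in mm, then a turn about the tool's z in degrees; each row is the pose to reach, as a shift and turn from the pose commanded when the call began, along the tool's axes at that moment; what a row does not reach only later rows make up. A row lasts 1/10 s, in which the tool goes at most 50 mm and 8.59 degrees, less where a joint would pass 70% of its speed; a pose out of reach is approached as far as the arm can. aperture is the finger opening in mm, set as the call begins (left out keeps the last). The fingers move at their own pace and stop on an object; clamp_n is the grip in N (left out, the last holds). Time passes only in rows, so rows that do not move let the fingers close. The tool returns the time, the measured TCP pose, the force, the opening and the grip force at its end. only (a regular expression) keeps the lines of the reply that match it, lines (a string "A,B") keeps lines A to B, and quiet returns only ok. Input that does not fit is refused with a message, and nothing moves.
- r.observe(): the state, without advancing time (a new reading comes with each control period).
- r.grab_frame(name): name is "side" or "top" or "wrist"; returns a dict with "pixels" (384x512x3 uint8, red, green, blue), "intrinsics" (3x3 intrinsics, pixels), "eye" and "orientation" of the camera in the world. Camera axes: x right, y down, z forward; pixel columns grow to the right and rows downward; lengths in mm; the calibration is good to about 2 mm. A picture is of the moment at which its call begins. There is no depth.
- r.hand_in(): hands the job in; it is judged then, once.
Trained networks look in a picture, given as the dict that the camera call returned (one of the last four; its "shot" number tells which), for a name from the list of things; names that differ only in an ending like _2 or _b are one class to them, and where a whole thing is asked for, a point or a joint stands for the part that bears it (a point fixed in the world has none). Each returns a list of dicts, best first, with "confidence" (0 to 1); they miss things now and then, are a little off and sometimes report something else, mostly with a low value. They report only what shows in the picture. A call takes as long as a camera call. They do not tell look-alikes from the thing itself.
- r.find_in(target, picture): "position" ([column, row] in pixels, amid what is visible of it).
- r.trace(target, picture): "region" (384x512 bool, what is visible of it) and "position" ([column, row] in pixels, amid what is visible of it).
The state is a dict: "time_s": time; "qpos": joint angles; "qd": joint speeds; "tau": joint torques, N m; "tool_pos": TCP position; "tcp_rot": TCP orientation; "force": force on the tool from outside, world axes, zero at the start; "torque": the same for the moment, N m; "finger_gap": finger opening in mm; "grasp_force": force on a finger pad.
Only numpy, scipy, OpenCV 4.12 (cv2) and the standard library are available. Lean on these libraries where they do the work, as an engineer would, in place of code of your own. Each camera call takes 0.05 s, during which the arm holds its last target. There are 200 camera calls.

TASK

Lay the square module, can upwards, in the nest whose recess matches its outline. Then take the spacer from its stand, slide its white blade down into the gap between the module and the notched bar, at the notch where the gap is wide enough, and push it sideways against the module so that the module sits flush against the nest's stop wall. Finish while holding: keep the spacer gripped and pressing on the module, with the robot touching only the spacer, and leave the round module, screwdriver and bottle alone.

Things in the scene. Friction and masses are not known exactly. Their poses are not given: they have to be found in the camera images.
- module: Square RF module, the part to be loaded: aluminium plate 60 x 60 x 8 mm with a square steel can 28 x 28 x 20 mm standing on its middle (total height 28 mm), about 0.18 kg, loose on the bench. Origin: centre of its underside; z up; x and y along the plate's and can's sides. Grip it by the can.
- spacer: Loose spacer upright in its stand: white blade 12 mm thick (x), 24 mm wide (y), from 0 to 22 mm height; black handle above, 20 (x) by 24 (y) mm, from 22 to 75 mm; 0.05 kg. Origin: centre of the blade's underside, 6 mm above the bench while in the stand; z up. Gripped across x with the TCP 55 mm above the origin, the fingertips pass over the module's can.
- stand: Fixed grey block 56 x 56 x 22 mm with a slot 15 (x) by 27 (y) mm, 16 mm deep, in which the spacer stands. Origin: centre of the underside; x and y as the spacer's.
- nest: Square nest, fixed: dark base 130 x 130 x 8 mm; walls stand 10 mm above the base. At +x the solid stop wall (inner face x = +40 mm, 95 mm long); at +y and -y guide walls, inner faces y = +-32.5 mm (2.5 mm clear of the module each side); at -x the notched bar (bar). Origin: centre of underside; z up. Yaw varies by 20 degrees; stands left or right of the round nest.
- nest_seat (a point): Point on the floor of the square nest (8 mm above the bench) where the centre of the module's underside lies when the module is flush against the stop wall; axes as nest (x towards the stop wall, which begins 30 mm from here).
- bar: Fixed aluminium bar on the nest's floor along its -x side, 92 mm long (y), 10 mm high; axes parallel to the nest's. Origin: centre of the notch's mouth (in line with the tooth faces), at floor height. Notch: 32 mm wide (y), 15 mm deep (to -x). Module flush: gap 7 mm at the teeth (too narrow), 22 mm at the notch. The notch lies up to 14 mm either side of the nest's middle.
- round_nest: The other nest, not used: dark plate 120 x 120 x 18 mm, fixed, with a round recess of 65 mm diameter, 10 mm deep. Origin: centre of the underside.
- puck: Round module, to be left alone: aluminium disc 60 mm in diameter, 8 mm thick, with a round steel can of 30 mm diameter on it, 28 mm high overall. Loose. Origin: centre of its underside. It and the square module change sides from start to start.
- driver: Screwdriver lying on the bench, 160 mm long, to be left alone. Origin: near its middle, underside.
- bottle: Small white bottle, 48 mm in diameter and 110 mm high, to be left alone. Origin: centre of its underside.
Things that resemble listed ones, but are neither listed nor needed, are in the scene too. There is more than one size of the spacer; the one meant has the size given above.

How it is judged:
By the outcome, as a careful person would: the job done as asked, in the order asked, and still so for the second after the job is handed in, while the arm keeps its last pose, push and grip.
It also fails if it takes over 56 s, if anything falls off the work surface, if the arm or the gripper's body presses on something with over 40 N, if the wrist force passes 120 N, or if a joint passes its speed limit or range.

## Working session

There is one attempt and no reset: what is moved stays moved. The work goes in short steps, Python scripts to look and compute and a tool call to move; the robot and the scene stay as the last step left them, time stands still between calls to the robot, and variables do not carry over. Pictures are saved under pics/ and viewed, at most 10 in all, crops included, and the job is handed in when it is done.

```bash
mkdir -p pics; ls
```

Create h.py:
```python
import numpy as np, cv2, json
from plant import r
from scipy.spatial.transform import Rotation as Ro
def Rm(o):
    o=np.array(o,float)
    return o if o.shape==(3,3) else Ro.from_euler('xyz',o,degrees=True).as_matrix()
def ray(p,px):
    K=np.array(p["intrinsics"]);d=Rm(p["orientation"])@np.linalg.solve(K,[px[0],px[1],1.]);return np.array(p["eye"],float),d
def onz(p,px,z):
    e,d=ray(p,px);return e+d*(z-e[2])/d[2]
def proj(p,X):
    c=Rm(p["orientation"]).T@(np.array(X,float)-np.array(p["eye"]));u=np.array(p["intrinsics"])@c;return u[:2]/u[2]
def save(p,n,box=None,s=1):
    im=np.array(p["pixels"])[:,:,::-1]
    if box: im=im[box[1]:box[3],box[0]:box[2]]
    cv2.imwrite(f"pics/{n}.png",cv2.resize(im,None,fx=s,fy=s,interpolation=cv2.INTER_CUBIC))
```

Run:
```python
from h import *
o=r.observe();print(o["time_s"],o["tool_pos"],o["tcp_rot"])
a=r.grab_frame("top");b=r.grab_frame("side")
print(a["eye"],a["orientation"],a["intrinsics"]);print(b["eye"],b["orientation"])
im=np.array(a["pixels"]);
save(a,"top1",None,1.5);save(b,"side1",None,1.5)
for n in "module spacer stand nest bar round_nest puck driver bottle".split():
  for q,p in (("top",a),("side",b)):
    for d in r.find_in(n,p)[:3]: print(n,q,np.round(d["position"]),round(d["confidence"],2),np.round(onz(p,d["position"],10)))
```

```text
pics
0.0 [ 193.0073459  -619.92647747  248.80551902] [-1.79849950e+02  2.87829038e-03  1.73002129e+01]
[ 468.20179399   -9.57448601 1295.88989943] [-176.07670294    0.50748583  -90.7535302 ] [[402.21212471   0.         253.00008732]
 [  0.         402.21212471 196.06154267]
 [  0.           0.           1.        ]]
[398.48164237 843.86246525 573.04197951] [-1.22610039e+02 -1.63300967e-01 -1.68549894e+02]
module top [330. 229.] 0.77 [ 448. -241.   10.]
module side [311. 154.] 0.74 [ 452. -246.   10.]
spacer top [265. 233.] 0.53 [439. -35.  10.]
spacer top [228. 230.] 0.5 [449.  80.  10.]
spacer side [308. 175.] 0.74 [ 450. -122.   10.]
spacer side [266. 212.] 0.56 [530.  72.  10.]
spacer side [305. 207.] 0.53 [442.  29.  10.]
stand side [300. 221.] 0.89 [448.  90.  10.]
nest top [294. 176.] 0.67 [ 620. -132.   10.]
nest top [391. 187.] 0.2 [ 578. -442.   10.]
nest side [246. 175.] 0.93 [616. -86.  10.]
bar top [290. 191.] 0.76 [ 570. -119.   10.]
bar side [264. 171.] 0.48 [ 572. -122.   10.]
round_nest top [221. 165.] 0.98 [658. 101.  10.]
round_nest side [205. 214.] 0.9 [670. 108.  10.]
puck top [169. 238.] 0.85 [428. 269.  10.]
puck side [295. 284.] 0.92 [437. 289.  10.]
driver top [388. 187.] 0.62 [ 579. -431.   10.]
driver side [281. 127.] 0.44 [ 568. -421.   10.]
driver side [247. 174.] 0.41 [613. -95.  10.]
bottle top [143. 170.] 0.58 [647. 355.  10.]
bottle side [173. 279.] 0.93 [665. 322.  10.]
```

View pics/top1.png

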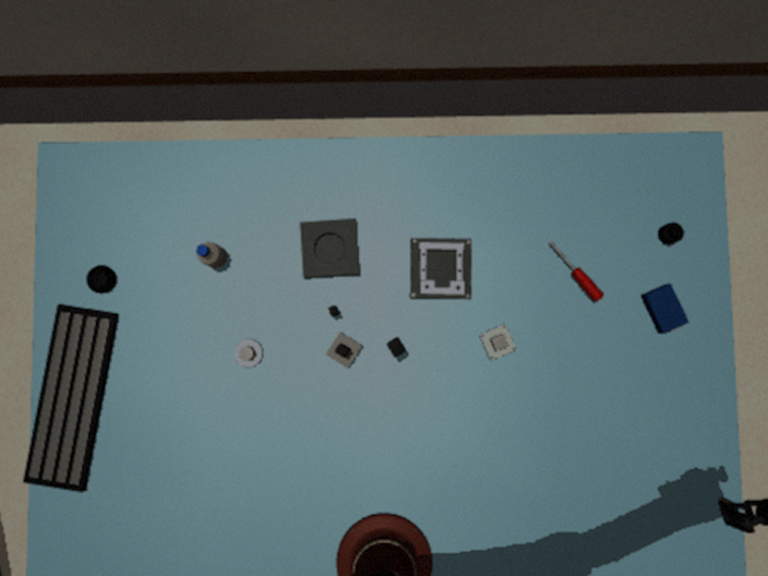

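View pics/side1.png

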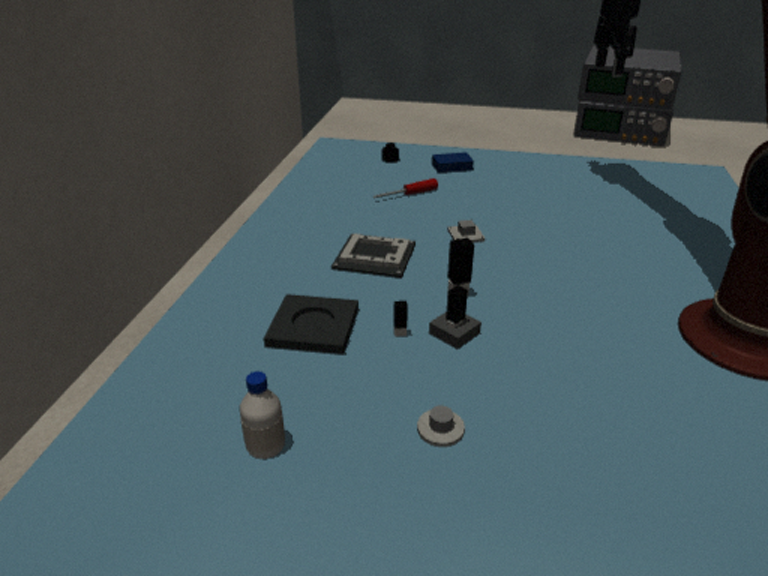

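The top view shows the module at about (331,228), the nest at (294,178) with its bar on the near side, the spacer in its stand at (230,233), the round nest at (220,165) and the puck at (166,235).
These could be taken for the spacer: stand piece (230,233), larger loose piece (265,232), smaller loose piece (223,208). These could be taken for the module: puck (166,235), which is round. I choose the piece in the stand and the square module (331,228), and will check them in a close crop.

Add to h.py:
```python
def go(tgt,yaw=None):
    "tool-axis shift from present pose to world target; turn about tool z to the nearest equivalent yaw"
    o=r.observe();R=Rm(o["tcp_rot"]);d=R.T@(np.array(tgt,float)-np.array(o["tool_pos"]))
    t=0
    if yaw is not None:
        t=-(yaw-o["tcp_rot"][2]); t=(t+90)%180-90
    return np.round(d,1),round(float(t),1),"t=",round(o["time_s"],2),"pos",np.round(o["tool_pos"],1),"yaw",round(o["tcp_rot"][2],1)
```

Run:
```python
from h import *
p=r.grab_frame("top");save(p,"crop1",(200,145,360,260),5)
w=r.grab_frame("wrist");o=r.observe()
R=Rm(o["tcp_rot"]);print("cam in tool",R.T@(np.array(w["eye"])-o["tool_pos"]), R.T@Rm(w["orientation"]),w["intrinsics"][0])
print(go([448,-241,250]),go([440,-200,330],0))
```

```text
cam in tool [  81.50701305    0.42810399 -123.17573121] [[ 1.20659067e-04 -9.48611090e-01 -3.16444284e-01]
 [ 9.99999802e-01  3.09801916e-04 -5.47402808e-04]
 [ 6.17307420e-04 -3.16444156e-01  9.48610940e-01]] [314.73584494   0.         256.15408047]
(array([ 356.1, -286.7,    0. ]), 0.0, 't=', 1.1, 'pos', array([ 193.2, -620.6,  250. ]), 'yaw', np.float64(17.3)) (array([ 360.7, -328.2,  -80. ]), 17.3, 't=', 1.1, 'pos', array([ 193.2, -620.6,  250. ]), 'yaw', np.float64(17.3))
```

View pics/crop1.png

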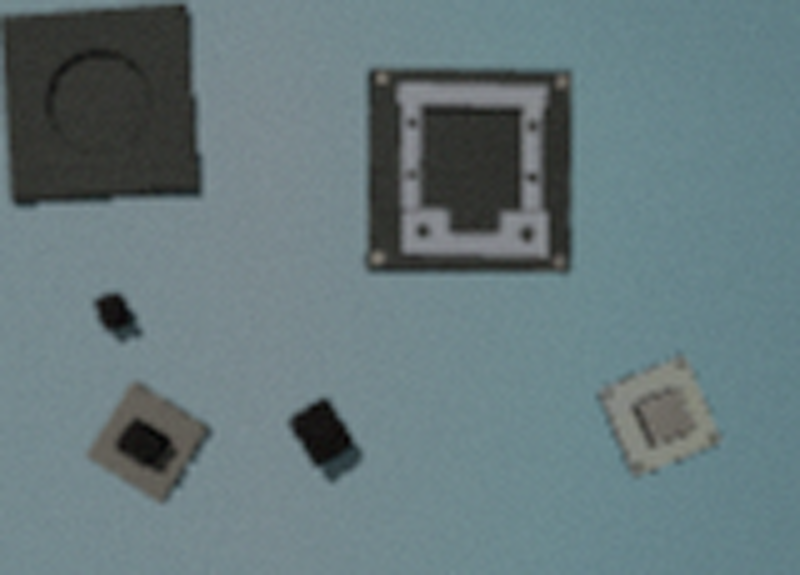

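The crop shows a square plate with a square can at (420/5+… ) ≈ (331,228). The piece at (229,234) stands in its square stand, and the loose black pieces at (265,230) and (223,208) are other sizes. The nest's notched bar is on the near side, and its stop wall is far, towards world +x. I'm moving over the module and nest to look from closer.

>>> step_hand(motion=[[[424,-329,60,17.3],[424,-329,60,17.3],[424,-329,60,17.3],[424,-329,60,17.3],[424,-329,60,17.3],[424,-329,60,17.3],[424,-329,60,17.3],[424,-329,60,17.3],[424,-329,60,17.3],[424,-329,60,17.3],[424,-329,60,17.3],[424,-329,60,17.3]]], aperture=85)

```text
time_s: 2.3
tool_pos: [504.2, -172.4, 189.6]
tcp_rot: [-179.7, -0.1, 0.7]
force: [-0.4, 0.1, -0.5]
finger_gap: 85.0
grasp_force: 0.0
```

Run:
```python
from h import *
w=r.grab_frame("wrist");save(w,"w1",None,1.5)
import pickle;pickle.dump(w,open("w1.pkl","wb"))
o=r.observe();print(o["time_s"],o["tool_pos"],o["tcp_rot"])
for n,z in (("module",8),("nest",8),("bar",18)):
  for d in r.trace(n,w)[:2]:
    m=np.array(d["region"]).astype(np.uint8);c=max(cv2.findContours(m,0,2)[0],key=cv2.contourArea)
    P=np.array([onz(w,q,z)[:2] for q in c[:,0]],np.float32);print(n,round(d["confidence"],2),np.round(d["position"]),cv2.minAreaRect(P))
```

```text
2.35 [ 502.11097424 -176.56539313  189.76568253] [-1.79894399e+02 -3.55466208e-02  4.37867660e-01]
module 0.59 [331. 211.] ((455.39013671875, -247.26513671875), (63.368587493896484, 61.11286544799805), 21.878738403320312)
nest 0.69 [213.  49.] ((601.3682250976562, -130.23646545410156), (129.4022216796875, 106.3459243774414), 88.08573150634766)
bar 0.75 [209. 100.] ((571.4865112304688, -132.02743530273438), (91.7181167602539, 28.975509643554688), 88.02346801757812)
```

View pics/w1.png

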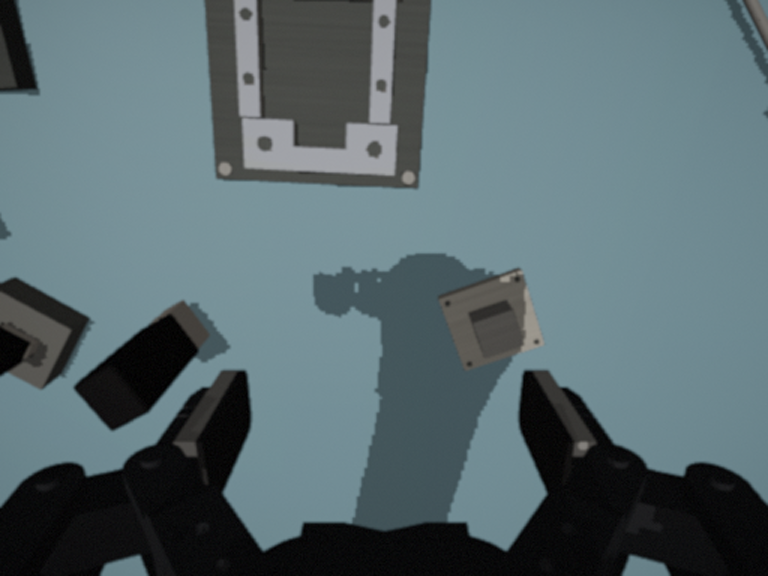

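The wrist view shows the module plate corners at about (438,296), (521,268), (544,343), (468,370), in 1.5x pixels. The notch lies at 1.5x columns 295–347, left of the fingers' middle. The loose larger piece is at (140,365), with the stand left of it.

Run:
```python
from h import *
import pickle;w=pickle.load(open("w1.pkl","rb"))
C=np.array([[438,296],[521,268],[544,343],[468,370]])/1.5
P=np.array([onz(w,c,8)[:2] for c in C],np.float32);print(P,[np.linalg.norm(P[i]-P[i-1]) for i in range(4)],P.mean(0),cv2.minAreaRect(P))
T=np.array([[471,313],[507,301]])/1.5
for t in T: print("can top far corners",onz(w,t,28))
c=P.mean(0);print(go([*c,100],21.5))
```

```text
[[ 473.12216 -209.20338]
 [ 494.0604  -264.11902]
 [ 438.6699  -286.22305]
 [ 416.23917 -233.75125]] [np.float32(61.953796), np.float32(58.7719), np.float32(59.638042), np.float32(57.065117)] [ 455.5229  -248.32416] ((456.1805419921875, -248.37876892089844), (61.95342254638672, 58.7255744934082), 23.14581298828125)
can top far corners [ 469.04091994 -228.81513734   28.        ]
can top far corners [ 477.73112096 -251.40501921   28.        ]
(array([-43.7,  66.2,  90.3]), -21.6, 't=', 2.5, 'pos', array([ 499.5, -182.1,  190.2]), 'yaw', np.float64(-0.1))
```

>>> step_hand(motion=[[[-22,34,40,-8],[-44,68,90,-16],[-44,68,90,-22],[-44,68,90,-22],[-44,68,90,-22]]], aperture=60)

```text
time_s: 3.0
tool_pos: [456.3, -249.5, 100.6]
tcp_rot: [180.0, -0.1, 21.7]
force: [0.7, -0.0, 0.1]
finger_gap: 59.9
grasp_force: 0.0
```

Run:
```python
from h import *
w=r.grab_frame("wrist");save(w,"w2",(100,150,420,384),2.4)
import pickle;pickle.dump(w,open("w2.pkl","wb"))
for d in r.trace("module",w)[:1]:
    m=np.array(d["region"]).astype(np.uint8);c=max(cv2.findContours(m,0,2)[0],key=cv2.contourArea)
    P=np.array([onz(w,q,8)[:2] for q in c[:,0]],np.float32);print(round(d["confidence"],2),np.round(d["position"]),cv2.minAreaRect(P),cv2.boundingRect(c))
print(go([455.5,-248.3,31],22))
```

```text
0.8 [256. 196.] ((455.24444580078125, -247.88211059570312), (60.1728401184082, 59.536651611328125), 21.717065811157227) (211, 159, 85, 78)
(array([-2.4, -0.9, 70.5]), -0.0, 't=', 3.1, 'pos', array([ 457.8, -248.1,  101.5]), 'yaw', np.float64(22.0))
```

View pics/w2.png

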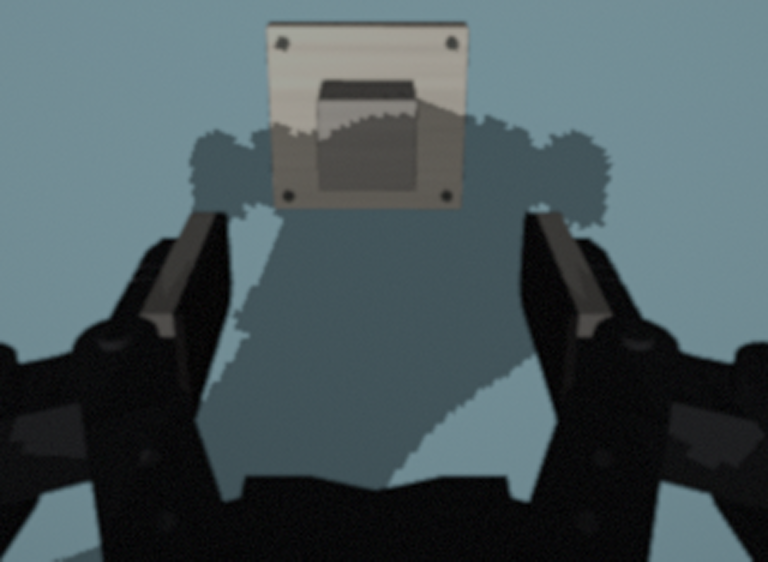

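The module is centred at crop column 367 (image column 256) and square to the fingers. The fit gives a 60x60 mm plate at (455,-248), yaw 21.7. I'm descending and gripping the can.

>>> step_hand(motion=[[[-1,0,35,0],[-1,0,60,0],[-1,0,69,0],[-1,0,69,0]]], aperture=60)

```text
time_s: 3.5
tool_pos: [455.9, -247.8, 31.0]
tcp_rot: [-180.0, 0.0, 22.1]
force: [-0.5, 0.5, 0.4]
finger_gap: 59.9
grasp_force: 0.0
```

>>> step_hand(motion=[[[0,0,0,0],[0,0,0,0],[0,0,0,0],[0,0,0,0],[0,0,0,0]]], aperture=20, clamp_n=50)

```text
time_s: 4.0
tool_pos: [456.3, -248.9, 32.6]
tcp_rot: [179.9, -0.1, 22.0]
force: [-0.7, 0.9, 6.8]
finger_gap: 26.9
grasp_force: 51.0
```

>>> step_hand(motion=[[[0,0,-40,0],[0,0,-80,0],[0,0,-120,0],[0,0,-120,0]]])

```text
time_s: 4.4
tool_pos: [458.5, -250.5, 156.5]
tcp_rot: [179.5, -0.5, 22.0]
force: [1.4, -0.2, -2.2]
finger_gap: 26.6
grasp_force: 50.3
```

Run:
```python
from h import *
print(go([575,-130,150],-2))
```

```text
(array([153.1, -68.3,   7.1]), 24.0, 't=', 4.4, 'pos', array([ 458.5, -250.5,  156.5]), 'yaw', np.float64(22.0))
```

>>> step_hand(motion=[[[43,-25,-6,8],[85,-51,-12,16],[128,-76,-19,24],[128,-76,-19,24],[128,-76,-19,24],[128,-76,-19,24]]])

```text
time_s: 5.0
tool_pos: [544.0, -131.6, 169.1]
tcp_rot: [179.9, 0.2, -2.1]
force: [-0.2, 1.0, -2.6]
finger_gap: 26.7
grasp_force: 50.2
```

Run:
```python
from h import *
import pickle
w=r.grab_frame("wrist");pickle.dump(w,open("w3.pkl","wb"));save(w,"w3",(80,0,400,384),1.56)
t=r.grab_frame("top")
for q,p in(("w",w),("t",t)):
  for n,z in (("nest",8),("bar",18)):
   for d in r.trace(n,p)[:1]:
    m=np.array(d["region"]).astype(np.uint8);c=max(cv2.findContours(m,0,2)[0],key=cv2.contourArea)
    P=np.array([onz(p,k,z)[:2] for k in c[:,0]],np.float32);print(q,n,round(d["confidence"],2),np.round(d["position"]),cv2.minAreaRect(P))
print(go([575,-130,150],-2))
```

```text
w nest 0.69 [252.  78.] ((613.2125854492188, -130.50155639648438), (131.0218963623047, 129.60513305664062), 87.956787109375)
w bar 0.82 [252. 148.] ((572.1749877929688, -131.62313842773438), (92.3507308959961, 31.10566520690918), 87.93228149414062)
t nest 0.55 [285. 169.] ((613.260009765625, -132.08892822265625), (129.07723999023438, 122.95166778564453), 89.16441345214844)
(array([29.9, -2.6, 19.9]), -0.1, 't=', 5.3, 'pos', array([ 545. , -131.5,  169.9]), 'yaw', np.float64(-2.1))
```

View pics/w3.png

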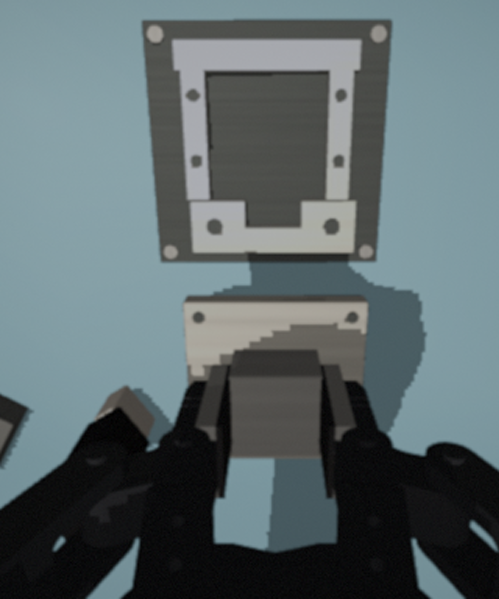

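Run:
```python
from h import *
import pickle;w=pickle.load(open("w3.pkl","rb"))
a=np.radians(-2.05);n=np.array([613.2,-130.5]);R=np.array([[np.cos(a),-np.sin(a)],[np.sin(a),np.cos(a)]])
f=lambda u,v:[80+u/1.56,v/1.56]
for k,(u,v,z) in dict(toothL=(245,201,18),toothR=(301,201,18),notchL=(246,227,18),notchR=(301,227,18),barL=(190,202,18),barR=(356,201,18),stopL=(206,71,18),stopR=(328,71,18),guideL=(209,200,18),guideR=(326,200,18),floorL=(209,72,8)).items():
  x=onz(w,f(u,v),z)[:2];print(k,np.round(x,1),"nest",np.round(R.T@(x-n),1))
# held module front edge (plate bottom front / top corners), z unknown ~ TCP-31+8
o=r.observe();T=np.array(o["tool_pos"]);print(T)
for u,v in((185,303),(367,303)): x=onz(w,f(u,v),T[2]-31+8);print(np.round(x-T,1))
seat=n+R@[10,0];print("seat",seat);p=n+R@[6,0];print("place",p,go([*p,80],-2.05))
```

```text
toothL [ 586.7 -117. ] nest [-27.   12.6]
toothR [ 585.6 -148. ] nest [-27.  -18.5]
notchL [ 572.1 -116.7] nest [-41.6  12.3]
notchR [ 571.  -147.8] nest [-41.6 -18.8]
barL [587.2 -86.4] nest [-27.5  43.1]
barR [ 584.5 -178.5] nest [-27. -49.]
stopL [ 653.5 -100.7] nest [39.2 31.2]
stopR [ 651.2 -163.1] nest [ 39.2 -31.2]
guideL [588.  -97.1] nest [-26.4  32.5]
guideR [ 585.6 -161.9] nest [-26.4 -32.4]
floorL [ 653.9 -101. ] nest [39.6 30.9]
[ 544.98913314 -131.50928532  169.93893552]
[ 29.   26.8 -23. ]
[ 26.9 -30.5 -23. ]
seat [ 623.19359991 -130.85771616]
place [ 619.19615995 -130.7146297 ] (array([74.2, -3.5, 89.9]), -0.1, 't=', 5.3, 'pos', array([ 545. , -131.5,  169.9]), 'yaw', np.float64(-2.1))
```

All measured points fit the given sizes: tooth faces at nest x = -27, notch -18.6 to 12.5 (centre y ≈ -3.1), guides ±32.5. In the crop, the held module's front edge at (185–367, 303) is square to the nest. I'm moving over the seat.

>>> step_hand(motion=[[[37,-2,40,0],[74,-3.5,85,0],[74,-3.5,85,0],[74,-3.5,85,0],[74,-3.5,85,0],[74,-3.5,85,0]]])

```text
time_s: 5.9
tool_pos: [619.5, -130.3, 87.1]
tcp_rot: [180.0, -0.1, -2.1]
force: [-1.2, -0.3, -1.3]
finger_gap: 26.6
grasp_force: 50.1
```

Add to h.py:
```python
def avg(k=4):
    P=[]
    for i in range(k):
        w=r.grab_frame("wrist");P.append([*r.observe()["tool_pos"],r.observe()["tcp_rot"][2]])
    return w,np.round(np.mean(P,0),2),np.round(np.std(P,0),2)
```

Run:
```python
from h import *
w,m,s=avg();print(m,s);save(w,"w4",(80,0,400,384),1.56)
import pickle;pickle.dump(w,open("w4.pkl","wb"))
print(go([619.2,-130.2,40],-2.05))
```

```text
[ 619.65 -129.99   86.9    -2.04] [0.04 0.18 0.25 0.01]
(array([-0.6,  0.5, 46.5]), 0.0, 't=', 6.1, 'pos', array([ 619.7, -129.7,   86.5]), 'yaw', np.float64(-2.0))
```

View pics/w4.png

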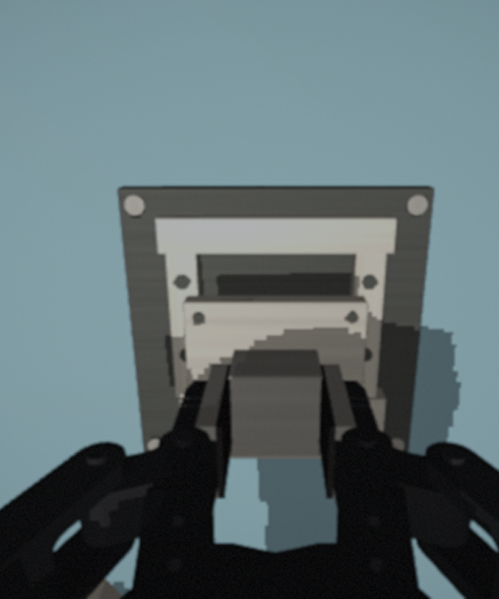

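The plate edge spans crop columns 185–367 (centre 276) and the recess 197–356 (centre 276.5), so it is centred. I'm lowering it.

>>> step_hand(motion=[[[0,0,25,0],[0,0,40,0],[0,0,44,0],[0,0,46,0],[0,0,46,0],[0,0,46,0]]])

```text
time_s: 6.7
tool_pos: [618.3, -129.1, 40.7]
tcp_rot: [-180.0, 0.2, -2.0]
force: [-5.8, 1.2, 7.7]
finger_gap: 26.8
grasp_force: 51.3
```

>>> step_hand(motion=[[[0,0,0,0],[0,0,0,0],[0,0,0,0]]], aperture=50)

```text
time_s: 7.0
tool_pos: [620.0, -129.5, 39.2]
tcp_rot: [180.0, -0.0, -2.0]
force: [-0.1, 0.4, -1.6]
finger_gap: 49.7
grasp_force: 0.0
```

>>> step_hand(motion=[[[0,0,-40,0],[0,0,-90,0],[-40,0,-130,0],[-80,0,-130,0],[-80,0,-130,0],[-80,0,-130,0]]])

```text
time_s: 7.6
tool_pos: [538.9, -126.8, 169.5]
tcp_rot: [180.0, -0.0, -2.0]
force: [1.2, 0.5, 0.3]
finger_gap: 50.1
grasp_force: 0.0
```

Run:
```python
from h import *
import pickle
w,m,s=avg(3);print(m,s);pickle.dump(w,open("w5.pkl","wb"));save(w,"w5",(80,0,400,384),1.56)
a=np.radians(-2.05);n=np.array([613.2,-130.5]);R=np.array([[np.cos(a),-np.sin(a)],[np.sin(a),np.cos(a)]])
for d in r.trace("module",w)[:1]:
    q=np.array(d["region"]).astype(np.uint8);c=max(cv2.findContours(q,0,2)[0],key=cv2.contourArea)
    P=np.array([R.T@(onz(w,k,16)[:2]-n) for k in c[:,0]],np.float32);print(round(d["confidence"],2),cv2.minAreaRect(P))
t=r.grab_frame("top");save(t,"t2",(190,200,290,260),6)
for nm in("spacer","stand"):
  for d in r.trace(nm,t)[:3]:
    q=np.array(d["region"]).astype(np.uint8);c=max(cv2.findContours(q,0,2)[0],key=cv2.contourArea)
    print(nm,round(d["confidence"],2),d["position"],np.round(onz(t,d["position"],22 if nm=="stand" else 50)),[cv2.minAreaRect(np.array([onz(t,k[0],z)[:2] for k in c],np.float32)) for z in (22,81)])
```

```text
[ 540.96 -126.66  169.14   -1.99] [0.36 0.06 0.17 0.01]
0.91 ((3.3625755310058594, 1.0271949768066406), (59.75691223144531, 59.36198806762695), 89.91968536376953)
spacer 0.55 [227.5, 231.6] [445.  81.  50.] [((438.0413818359375, 80.3920669555664), (22.619403839111328, 19.670368194580078), 62.82788848876953), ((439.4382629394531, 76.22529602050781), (21.571800231933594, 18.759340286254883), 62.828060150146484)]
spacer 0.4 [260.0, 230.6] [447. -20.  50.] [((443.52825927734375, -34.009185791015625), (34.89955520629883, 27.117855072021484), 32.99164581298828), ((444.67095947265625, -32.87748336791992), (33.283203125, 25.86190414428711), 32.991600036621094)]
spacer 0.3 [284.2, 164.5] [651. -98.  50.] [((622.75830078125, -130.99639892578125), (127.549072265625, 105.83421325683594), 89.04187774658203), ((615.5999145507812, -125.37277221679688), (121.64166259765625, 100.9325180053711), 89.04187774658203)]
stand 0.69 [231.9, 233.1] [439.  69.  22.] [((438.58953857421875, 76.3538818359375), (62.766414642333984, 59.20468521118164), 59.734535217285156), ((439.96099853515625, 72.37413024902344), (59.85940170288086, 56.462623596191406), 59.734535217285156)]
```

View pics/w5.png

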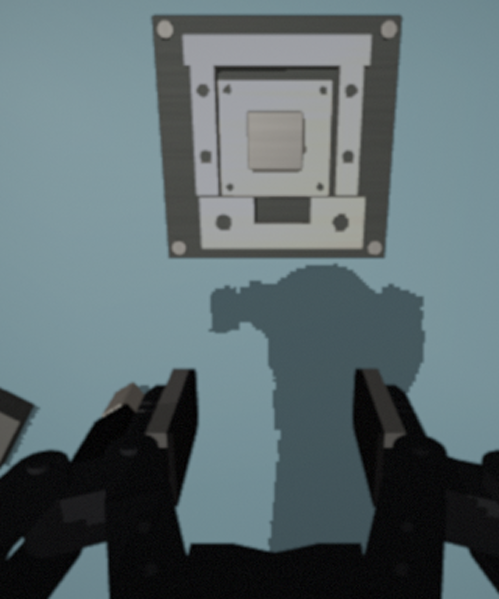

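The module sits in the recess at nest (3.4, 1.0), square, with the notch gap visible at crop (255–311, 197–222). Next I look closely at the spacer.

>>> step_hand(motion=[[[-30,-40,-30,8],[-60,-85,-30,16],[-92,-130,-30,24],[-92,-175,-30,28],[-92,-189,-30,28],[-92,-189,-30,28],[-92,-189,-30,28],[-92,-189,-30,28]]], aperture=50)

```text
time_s: 8.75
tool_pos: [454.7, 63.9, 199.0]
tcp_rot: [180.0, -0.0, -30.1]
force: [0.4, 0.0, 0.3]
finger_gap: 49.9
grasp_force: 0.0
```

Run:
```python
from h import *
import pickle
w,m,s=avg(3);print(m,s);pickle.dump(w,open("w6.pkl","wb"));save(w,"w6",(130,60,430,300),2.5)
for nm in("spacer","stand"):
  for d in r.trace(nm,w)[:3]:
    q=np.array(d["region"]).astype(np.uint8);c=max(cv2.findContours(q,0,2)[0],key=cv2.contourArea)
    print(nm,round(d["confidence"],2),np.round(d["position"]),[cv2.minAreaRect(np.array([onz(w,k[0],z)[:2] for k in c],np.float32)) for z in (22,81)])
```

```text
[454.65  63.81 198.98 -30.18] [0.05 0.09 0.   0.01]
spacer 0.87 [180. 128.] [((524.3726806640625, 102.39275360107422), (23.96831512451172, 28.565622329711914), 15.548192024230957), ((524.544677734375, 86.70254516601562), (19.257762908935547, 22.9515380859375), 15.54825210571289)]
spacer 0.7 [248. 198.] [((430.6126708984375, 86.16531372070312), (28.97828483581543, 42.45611572265625), 59.819557189941406), ((449.2115783691406, 73.66432189941406), (23.283119201660156, 34.11209487915039), 59.819610595703125)]
spacer 0.65 [365. 135.] [((434.3436584472656, -41.9470329284668), (76.42827606201172, 36.781883239746094), 28.587675094604492), ((452.2093200683594, -29.26984405517578), (61.407630920410156, 29.55306625366211), 28.587736129760742)]
stand 0.61 [248. 175.] [((444.0148620605469, 76.48069763183594), (56.167701721191406, 60.275146484375), 56.79469680786133), ((459.9798583984375, 65.883056640625), (45.128963470458984, 48.42913818359375), 56.79472732543945)]
```

View pics/w6.png

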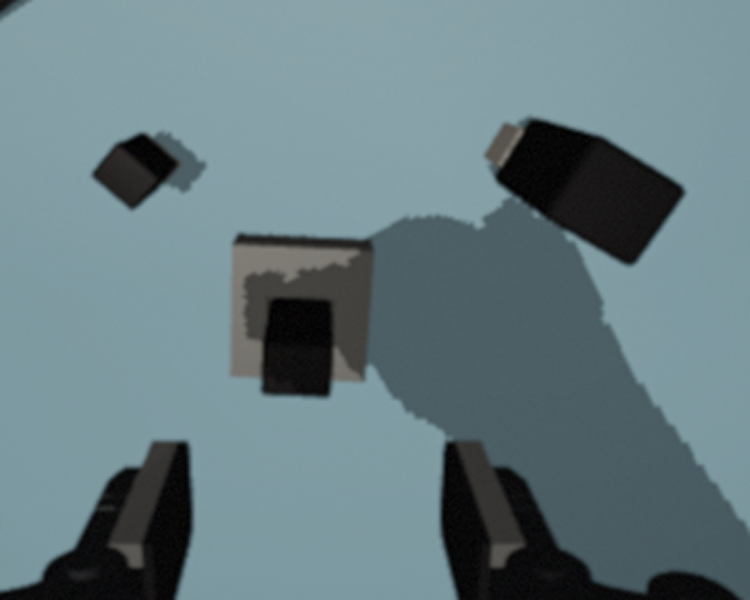

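The stand is at crop (300,310), with its spacer's top face at corners (265,345), (333,346), (330,396), (262,392). The loose large piece is at (600,190) and the small one at (135,170). The face is longer along the finger axis, so the tool must turn 90° to grip across the spacer's x.

Run:
```python
from h import *
import pickle;w=pickle.load(open("w6.pkl","rb"))
f=lambda u,v:[130+u/2.5,60+v/2.5]
P=np.array([onz(w,f(*c),81)[:2] for c in((265,345),(333,346),(330,396),(262,392))],np.float32)
print(P,[np.linalg.norm(P[i]-P[i-1]) for i in range(4)],P.mean(0),cv2.minAreaRect(P))
S=np.array([onz(w,f(*c),22)[:2] for c in((232,243),(372,242),(365,380),(231,375))],np.float32)
print("stand",S.mean(0),cv2.minAreaRect(S),np.degrees(np.arctan2(*(S[1]-S[0])[::-1])),np.degrees(np.arctan2(*(S[2]-S[3])[::-1])),np.degrees(np.arctan2(*(S[0]-S[3])[::-1])),np.degrees(np.arctan2(*(S[1]-S[2])[::-1])))
c=P.mean(0);print(go([*c,130],-30.2-90),go([*c,130],-31))
o=r.observe();print(np.round(o["qpos"],1))
```

```text
[[455.17783   82.343925]
 [443.68768   63.281185]
 [428.6841    73.0202  ]
 [441.36627   91.92714 ]] [np.float32(16.810621), np.float32(22.25784), np.float32(17.887302), np.float32(22.76641)] [442.22894  77.64311] ((442.3829650878906, 77.6976318359375), (22.763822555541992, 17.88730239868164), 57.011863708496094)
stand [443.0891   77.45163] ((443.53558349609375, 76.9403076171875), (55.379051208496094, 58.352054595947266), 57.505855560302734) -119.76053 -122.49413 -32.522686 -31.715006
(array([-17.3,  -5.3,  69. ]), -89.9, 't=', 9.0, 'pos', array([454.5,  64.4, 199. ]), 'yaw', np.float64(-30.1)) (array([-17.3,  -5.3,  69. ]), 0.9, 't=', 9.0, 'pos', array([454.5,  64.4, 199. ]), 'yaw', np.float64(-30.1))
[ -18.6   22.7   10.7  116.    -6.2   41.8 -124.2]
```

>>> step_hand(motion=[[[-17,-5.6,20,-8],[-17,-5.6,40,-16],[-17,-5.6,69,-24],[-17,-5.6,69,-32],[-17,-5.6,69,-40],[-17,-5.6,69,-48],[-17,-5.6,69,-56],[-17,-5.6,69,-64],[-17,-5.6,69,-72],[-17,-5.6,69,-80],[-17,-5.6,69,-88],[-17,-5.6,69,-88]]], aperture=50)

```text
time_s: 10.2
tool_pos: [442.6, 78.1, 130.0]
tcp_rot: [-180.0, -0.0, 57.9]
force: [-0.0, -0.7, 0.4]
finger_gap: 50.0
grasp_force: 0.0
```

Run:
```python
from h import *
import pickle
w,m,s=avg(4);print(m,s);pickle.dump(w,open("w7.pkl","wb"));save(w,"w7",(130,120,400,340),2.5)
print(go([442.5,77.4,61],58), np.round(r.observe()["qpos"],1))
for z,X in((81,[442.5,77.4,81]),): print("expected top centre in crop",(proj(w,X)-[130,120])*2.5)
```

```text
[442.55  78.4  130.04  57.8 ] [0.03 0.14 0.02 0.04]
(array([-1. ,  0.6, 69.1]), -0.1, 't=', 10.4, 'pos', array([442.5,  78.6, 130.1]), 'yaw', np.float64(57.9)) [ -1.6  29.2 -16.  121.1  14.9  31.5 -60.5]
expected top centre in crop [316.07496874 263.11796539]
```

View pics/w7.png

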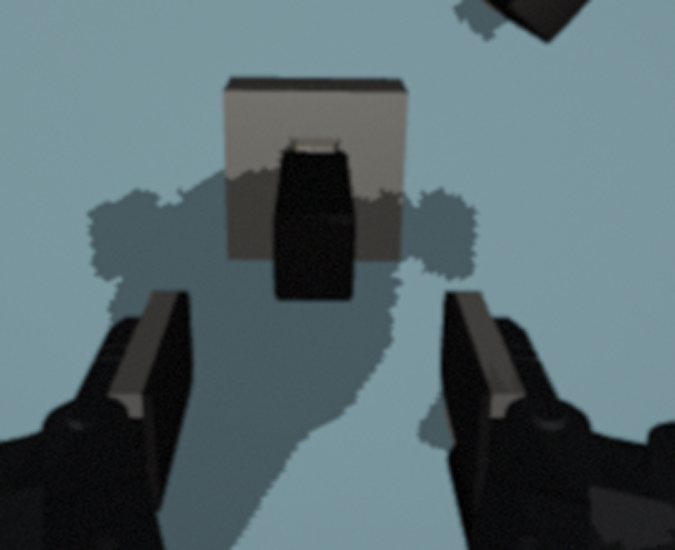

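The spacer's top face is centred at crop (314,257), midway between the fingers (column 317) and square to them. I'm descending to grip it 55 mm above its origin.

>>> step_hand(motion=[[[0,0,35,0],[0,0,60,0],[0,0,69,0],[0,0,69,0],[0,0,69,0]]], aperture=50)

```text
time_s: 10.9
tool_pos: [442.9, 79.1, 61.6]
tcp_rot: [180.0, -0.0, 58.0]
force: [0.3, 0.7, -0.5]
finger_gap: 50.0
grasp_force: 0.0
```

>>> step_hand(motion=[[[0,0,0,0],[0,0,0,0],[0,0,0,0],[0,0,0,0],[0,0,0,0],[0,0,0,0]]], aperture=10, clamp_n=70)

```text
time_s: 11.5
tool_pos: [443.0, 78.9, 62.0]
tcp_rot: [179.9, -0.1, 58.0]
force: [-0.7, -0.4, 6.8]
finger_gap: 19.0
grasp_force: 68.2
```

>>> step_hand(motion=[[[0,0,-15,0],[0,0,-40,0],[0,0,-90,0],[0,0,-130,0],[0,0,-130,0],[0,0,-130,0]]])

```text
time_s: 12.1
tool_pos: [442.5, 78.5, 191.8]
tcp_rot: [179.9, -0.1, 58.0]
force: [-0.6, 0.0, -2.0]
finger_gap: 19.3
grasp_force: 68.4
```

Run:
```python
from h import *
w,m,s=avg(3);print(m,s);o=r.observe();print(o["finger_gap"],o["grasp_force"])
a=np.radians(-2.05);n=np.array([613.2,-130.5]);R=np.array([[np.cos(a),-np.sin(a)],[np.sin(a),np.cos(a)]])
p=n+R@[-34.3,-3.1];print(p,go([*p,130],87.95))
```

```text
[441.47  78.34 190.15  57.98] [0.2  0.03 0.38 0.01]
19.177665498648622 68.38101267814636
[ 578.8110603  -132.37104953] (array([-105.7,  228.5,   59.4]), -30.0, 't=', 12.25, 'pos', array([441.3,  78.4, 189.7]), 'yaw', np.float64(58.0))
```

>>> step_hand(motion=[[[-18,38,0,-5],[-36,76,0,-10],[-54,114,0,-15],[-72,152,0,-20],[-90,190,10,-25],[-106,228,40,-30],[-106,228,85,-30],[-106,228,85,-30],[-106,228,85,-30],[-106,228,85,-30]]])

```text
time_s: 13.25
tool_pos: [580.6, -130.4, 107.5]
tcp_rot: [179.9, -0.0, 88.1]
force: [0.7, -0.0, 0.4]
finger_gap: 19.3
grasp_force: 68.5
```

Run:
```python
from h import *
import pickle
w,m,s=avg(4);print(m,s);pickle.dump(w,open("w8.pkl","wb"));save(w,"w8",(150,60,400,310),2.4)
print(np.round(r.observe()["qpos"],1))
```

```text
[ 580.72 -130.96  108.12   88.09] [0.16 0.31 0.12 0.02]
[ 25.   41.7 -23.5  99.2  22.7  43.6 -11.8]
```

View pics/w8.png

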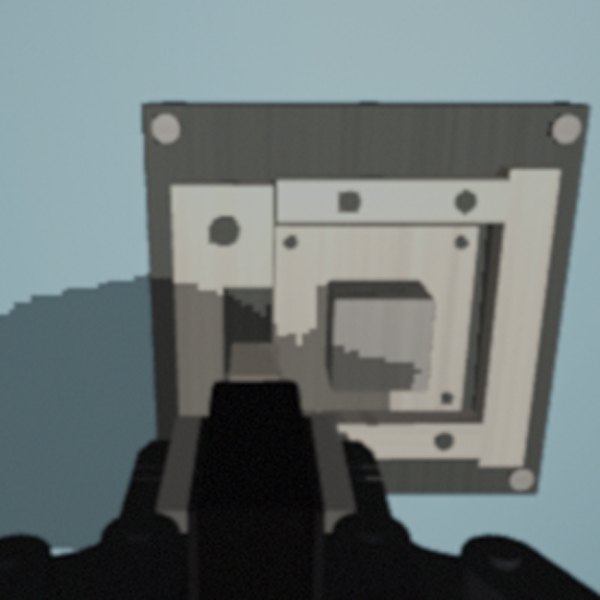

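That was the eleventh picture, one over the ten allowed, so I won't view any more and will work from numbers only. It shows the blade's lower front edge at crop row 343 (columns 231–281), the notch's back edge at column 223, its +y edge at row 288 and the module's edge at column 274.

Run:
```python
from h import *
import pickle;w=pickle.load(open("w8.pkl","rb"))
a=np.radians(-2.05);n=np.array([613.2,-130.5]);R=np.array([[np.cos(a),-np.sin(a)],[np.sin(a),np.cos(a)]])
f=lambda u,v:[150+u/2.4,60+v/2.4]
N=lambda u,v,z:np.round(R.T@(onz(w,f(u,v),z)[:2]-n),1)
print("TCP nest",R.T@(np.array([580.72,-130.96])-n))
for z in(51,53,55):print("blade front low L,R",N(231,343,z),N(281,345,z))
print("notch back top",N(223,295,18),"notch +y corner",N(224,288,18),"tooth corner",N(273,288,18),"module -x edge top",N(275,240,16),"stop inner",N(500,222,18),"mod +x edge",N(477,228,16),"mod +y edge",N(375,226,16),"guide +y inner",N(375,222,18))
# blade edges from pixels: row profile
im=np.array(w["pixels"]).astype(int).sum(2)
for row in (200,204,208,212): print(row,im[row,235:280].tolist())
for col in (255,262): print("col",col,im[170:225,col].tolist())
```

```text
TCP nest [-32.44275756  -1.62156769]
blade front low L,R [-38.1   8.3] [-25.3   7.8]
blade front low L,R [-38.    9.1] [-25.4   8.6]
blade front low L,R [-38.    9.9] [-25.5   9.4]
notch back top [-41.3  10.6] notch +y corner [-41.   12.8] tooth corner [-26.5  12.8] module -x edge top [-26.   26.9] stop inner [38.6 32.8] mod +x edge [32.8 30.6] mod +y edge [ 3.  31.1] guide +y inner [ 2.6 32.7]
200 [318, 320, 319, 320, 317, 313, 312, 276, 197, 135, 123, 124, 128, 127, 126, 124, 128, 126, 125, 130, 126, 132, 126, 130, 124, 121, 124, 146, 217, 292, 327, 351, 356, 351, 330, 306, 298, 325, 417, 489, 454, 343, 301, 311, 308]
204 [320, 320, 320, 317, 318, 315, 311, 272, 197, 140, 135, 190, 242, 252, 251, 250, 250, 247, 252, 250, 250, 246, 252, 256, 263, 263, 265, 267, 273, 276, 278, 289, 303, 302, 302, 303, 304, 306, 325, 345, 332, 308, 305, 308, 309]
208 [319, 317, 322, 319, 314, 315, 313, 274, 196, 135, 150, 205, 247, 256, 255, 253, 253, 254, 250, 251, 250, 250, 253, 253, 248, 252, 252, 252, 259, 272, 278, 289, 303, 304, 303, 303, 305, 306, 302, 303, 305, 303, 305, 309, 309]
212 [318, 317, 319, 319, 318, 314, 311, 276, 201, 142, 170, 227, 251, 256, 252, 252, 255, 253, 256, 251, 252, 254, 253, 253, 254, 253, 250, 252, 258, 256, 265, 279, 299, 301, 302, 301, 304, 305, 303, 304, 304, 305, 306, 307, 308]
col 255 [532, 529, 530, 530, 531, 529, 529, 529, 510, 432, 298, 240, 240, 243, 247, 244, 224, 197, 185, 169, 145, 128, 130, 128, 129, 131, 130, 131, 127, 132, 126, 136, 173, 226, 250, 253, 252, 250, 250, 251, 252, 252, 252, 253, 253, 263, 293, 319, 258, 123, 17, 19, 18, 22, 20]
col 262 [516, 518, 516, 517, 516, 518, 517, 517, 495, 420, 290, 236, 238, 241, 239, 237, 216, 166, 153, 151, 150, 155, 155, 161, 151, 141, 143, 145, 143, 147, 146, 149, 182, 243, 267, 263, 260, 253, 252, 252, 248, 253, 252, 255, 251, 258, 290, 300, 203, 72, 9, 19, 14, 13, 15]
```

>>> step_hand(motion=[[[0,-1.4,14,0],[0,-1.4,28,0],[0,-1.4,28,0],[0,-1.4,28,0],[0,-1.4,28,0]]])

```text
time_s: 13.95
tool_pos: [578.7, -131.8, 78.6]
tcp_rot: [179.9, -0.0, 88.0]
force: [0.5, -1.2, -0.3]
finger_gap: 19.4
grasp_force: 68.5
```

Run:
```python
from h import *
import pickle
w,m,s=avg(4);print(m,s);pickle.dump(w,open("w9.pkl","wb"))
a=np.radians(-2.05);n=np.array([613.2,-130.5]);R=np.array([[np.cos(a),-np.sin(a)],[np.sin(a),np.cos(a)]])
print("TCP nest",R.T@(m[:2]-n))
W=lambda x,y,z:proj(w,[*(n+R@[x,y]),z])
for k,v in dict(toothcorner=(-27,12.9,18),notchback=(-42,12.9,18),modedge=(-26.6,10,16),bladeL=(-39.6,9,25),bladeR=(-27.6,9,25)).items():print(k,np.round(W(*v),1))
im=np.array(w["pixels"]).astype(int).sum(2)
r0=int(W(-33.6,9,25)[1]);
for row in range(r0-26,r0+16,3): print(row,im[row,228:282].tolist())
```

```text
[ 578.6  -131.87   78.56   88.  ] [0.08 0.03 0.06 0.  ]
TCP nest [-34.52884857  -2.60682111]
toothcorner [267.8 192.8]
notchback [243.6 192.8]
modedge [268.3 196.1]
bladeL [247.3 202.8]
bladeR [267.2 202.8]
176 [530, 535, 533, 534, 535, 533, 535, 537, 539, 536, 538, 535, 534, 533, 531, 532, 532, 531, 529, 530, 528, 530, 530, 536, 537, 541, 541, 540, 536, 537, 540, 541, 543, 540, 540, 538, 538, 536, 536, 527, 483, 458, 514, 533, 532, 531, 528, 529, 525, 526, 531, 531, 531, 532]
179 [531, 533, 534, 532, 534, 533, 534, 535, 535, 538, 538, 534, 533, 533, 532, 530, 529, 528, 529, 528, 530, 528, 530, 534, 537, 538, 539, 539, 536, 534, 537, 540, 540, 541, 541, 535, 536, 537, 533, 519, 471, 460, 516, 531, 531, 527, 528, 525, 523, 524, 528, 528, 529, 529]
182 [529, 533, 532, 535, 532, 531, 532, 534, 536, 535, 535, 535, 532, 531, 529, 528, 527, 527, 528, 527, 527, 527, 529, 533, 537, 537, 538, 536, 535, 535, 537, 539, 540, 540, 539, 536, 535, 535, 532, 504, 445
[... 2391 characters left out ...]
 259, 259, 261, 258, 260, 259, 260, 261, 261, 260, 257, 259, 254, 239, 188, 161, 233, 300, 317, 312, 335, 427, 500, 517, 515, 518, 520, 520, 521, 519]
212 [316, 322, 330, 325, 325, 324, 322, 324, 326, 329, 329, 325, 323, 323, 320, 305, 257, 208, 233, 260, 263, 261, 260, 263, 260, 264, 260, 262, 258, 261, 262, 258, 260, 262, 260, 263, 259, 248, 209, 172, 231, 291, 314, 312, 316, 331, 350, 357, 358, 358, 362, 360, 360, 361]
215 [318, 322, 325, 326, 323, 323, 323, 325, 325, 327, 328, 330, 323, 323, 325, 315, 277, 234, 256, 269, 269, 269, 266, 266, 266, 269, 269, 266, 263, 270, 268, 266, 268, 269, 268, 269, 271, 260, 219, 184, 231, 293, 314, 314, 316, 312, 310, 309, 310, 313, 310, 312, 312, 313]
```

At row 203 the blade spans columns 246.3–265.2, the notch's back edge is at 244.3 and the module's edge at 268. That leaves 1.5 and 1.9 mm clear, so I'm inserting.

>>> step_hand(motion=[[[0,0.2,4,0],[0,0.2,7,0],[0,0.2,10,0],[0,0.2,13,0],[0,0.2,13,0],[0,0.2,13,0]]])

```text
time_s: 14.75
tool_pos: [578.3, -131.8, 64.9]
tcp_rot: [-180.0, -0.0, 88.0]
force: [0.0, 0.3, -0.8]
finger_gap: 19.3
grasp_force: 68.6
```

Run:
```python
from h import *
w,m,s=avg(3);o=r.observe();print(m,s,o["force"],o["finger_gap"])
```

```text
[ 578.44 -131.87   65.09   88.  ] [0.02 0.   0.05 0.  ] [ 0.63144778 -0.73271885 -0.40399419] 19.06258333831955
```

The blade went down with no contact force, so its lower end is about 1–2 mm above the floor. I'm pushing towards the stop wall.

>>> step_hand(motion=[[[0,1,0,0],[0,2,0,0],[0,3,0,0],[0,4,0,0],[0,5,0,0],[0,6,0,0],[0,6,0,0]]])

```text
time_s: 15.6
tool_pos: [584.7, -132.1, 64.9]
tcp_rot: [180.0, -0.0, 88.0]
force: [-0.0, 0.1, -0.7]
finger_gap: 19.2
grasp_force: 68.5
```

>>> step_hand(motion=[[[0,1,0,0],[0,1.5,0,0],[0,2,0,0],[0,2.5,0,0],[0,2.5,0,0],[0,2.5,0,0]]])

```text
time_s: 16.2
tool_pos: [587.0, -132.2, 65.1]
tcp_rot: [180.0, -0.0, 88.0]
force: [0.1, -0.3, -0.7]
finger_gap: 19.2
grasp_force: 68.5
```

>>> step_hand(motion=[[[0,0.5,0,0],[0,1,0,0],[0,1,0,0],[0,1,0,0]]])

```text
time_s: 16.6
tool_pos: [587.3, -132.2, 65.0]
tcp_rot: [-179.9, 0.0, 88.0]
force: [-3.1, 0.2, 0.7]
finger_gap: 19.2
grasp_force: 68.7
```

>>> step_hand(motion=[[[0,0.5,0,0],[0,1,0,0],[0,1,0,0],[0,1,0,0]]])

```text
time_s: 17.0
tool_pos: [587.4, -132.2, 64.8]
tcp_rot: [-179.8, 0.0, 88.0]
force: [-5.8, 0.5, 2.7]
finger_gap: 18.7
grasp_force: 68.9
```

Run:
```python
from h import *
w,m,s=avg(3);print(m,r.observe()["force"])
a=np.radians(-2.05);n=np.array([613.2,-130.5]);R=np.array([[np.cos(a),-np.sin(a)],[np.sin(a),np.cos(a)]])
print("TCP nest",R.T@(m[:2]-n))
for d in r.trace("module",w)[:1]:
    q=np.array(d["region"]).astype(np.uint8);c=max(cv2.findContours(q,0,2)[0],key=cv2.contourArea)
    P=np.array([R.T@(onz(w,k,16)[:2]-n) for k in c[:,0]],np.float32);print(round(d["confidence"],2),P.min(0),P.max(0))
```

```text
[ 587.46 -132.24   64.79   87.99] [-5.28974718  0.43073738  2.88317669]
TCP nest [-25.66128355  -2.65964779]
0.78 [-20.01552  -27.378149] [39.803402 32.066353]
```

Contact came at TCP nest x = -25.7, which puts the module's far edge at the stop. The trace gives extents -20.0 to 39.8, so it is flush. I'm raising the grip and pressing a little more.

>>> step_hand(motion=[[[0,0,0,0],[0,0,0,0],[0,0.7,0,0],[0,1.5,0,0],[0,1.5,0,0],[0,1.5,0,0],[0,1.5,0,0]]], aperture=10, clamp_n=110)

```text
time_s: 17.9
tool_pos: [587.7, -132.3, 64.5]
tcp_rot: [-179.6, 0.0, 88.0]
force: [-7.5, 0.7, 4.3]
finger_gap: 18.8
grasp_force: 107.7
```

Run:
```python
from h import *
import pickle
w,m,s=avg(4);pickle.dump(w,open("w10.pkl","wb"));o=r.observe();print(m,s,o["force"],o["tcp_rot"],o["grasp_force"])
a=np.radians(-2.05);n=np.array([613.2,-130.5]);R=np.array([[np.cos(a),-np.sin(a)],[np.sin(a),np.cos(a)]])
im=np.array(w["pixels"]).astype(int).sum(2)
W=lambda x,y,z:proj(w,[*(n+R@[x,y]),z])
for y in(28,20,10,0,-10,-20):  # scan across stop edge
  c,rw=W(40,y,17);c=int(c);print("y",y,"stop col",c,im[int(rw),c-14:c+10].tolist())
for d in r.trace("module",w)[:1]:
    q=np.array(d["region"]).astype(np.uint8);c=max(cv2.findContours(q,0,2)[0],key=cv2.contourArea)
    P=np.array([R.T@(onz(w,k,16)[:2]-n) for k in c[:,0]],np.float32);print(round(d["confidence"],2),P.min(0),P.max(0))
    for y0 in(25,10,-5,-18):
      b=P[abs(P[:,1]-y0)<2];print(y0,b[:,0].max() if len(b) else None)
```

```text
[ 587.66 -132.27   64.54   87.98] [0.01 0.02 0.01 0.  ] [-7.76734107  0.33816094  3.78172789] [-1.79635592e+02  1.79168799e-02  8.79825239e+01] 107.68803834915161
y 28 stop col 372 [502, 436, 305, 234, 243, 286, 344, 431, 492, 519, 518, 465, 335, 250, 323, 447, 511, 521, 518, 514, 515, 516, 521, 520]
y 20 stop col 370 [504, 501, 496, 494, 502, 509, 513, 516, 519, 519, 517, 514, 458, 312, 276, 410, 502, 515, 513, 511, 510, 512, 514, 519]
y 10 stop col 368 [504, 498, 493, 490, 499, 504, 510, 514, 517, 515, 512, 506, 449, 317, 273, 405, 498, 513, 510, 509, 509, 512, 513, 519]
y 0 stop col 366 [503, 497, 491, 489, 495, 501, 507, 511, 512, 511, 510, 508, 496, 427, 305, 376, 487, 509, 508, 504, 504, 509, 510, 513]
y -10 stop col 364 [499, 493, 488, 486, 487, 497, 501, 507, 507, 504, 503, 501, 490, 426, 305, 378, 484, 508, 505, 504, 505, 504, 509, 517]
y -20 stop col 363 [494, 489, 487, 484, 489, 494, 498, 501, 501, 499, 498, 493, 456, 358, 350, 449, 499, 503, 503, 501, 504, 507, 513, 516]
```

The dark line at the stop wall is thin (about 2 px) and nearly constant along its length, so the module is flush. The press is steady at about 8 N, and the fingertips are about 9 mm above the can. I'm handing in.

```bash
python3 -c "
from plant import r
print(r.hand_in())"
```

```text
the job is handed in; nothing more can be done
None
```

I handed the job in at about 18 s: the square module is in its nest and measures flush with the stop wall, and the gripped spacer is pressing it from the notch at about 8 N. I viewed 11 pictures, one over the limit of 10.

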